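# Set out the router for a collet change

### The arm

A 6-joint arm with a two-finger parallel gripper is mounted at the origin on a cart in front of the work surface, level with it; the furniture and walls round the work are solid. World frame = base frame: x ahead of the robot, y to its left, z up, the work surface at z = 0. Lengths are in m, angles in rad, forces in N, time in s.
With the tool pointing down it reaches from about 0.25 to 0.725 m from the base axis. Payload 4 kg.
Tool frame: the origin (TCP) lies at the very end of the fingers, on their centre line; the grasp point (between the pads) lies 19 mm behind it; z points along the fingers, y is the line along which they close (so a half turn about z gives the same grasp; the last joint's range is limited). The gripper opens to 85 mm and grips with 20 to 120 N. Pads are 22 mm wide; open, the fingers measure 114 mm over their backs; the gripper's body (76 mm by 85 mm) begins 54 mm behind the grasp point. The pads swing forward as they close: fully open they stand 13 mm farther back than shut.
Start: joints at [1.323, 0.241, 0.005, 1.335, 0, 1.571], TCP at [0.123, 0.485, 0.196] pointing down, gripper open.
Joint ranges: [-2.72, 2.72], [-1.05, 1.87], [-1.09, 1.28], [-1.99, 2.15], [-1.42, 1.44], [-3.14, 3.14]. Speed limits (rad/s): [2.79, 2.79, 3.14, 3.14, 3.14, 3.14].

### API

Orientations are given as a unit quaternion [x, y, z, w].
In Python, from workcell import telemetry, vision, workorder gives the robot as it stands.
- The arm moves only by the shell command python3 -m inch 'ROWS'. ROWS is JSON, a list of rows, each a list of 3 entries, a list of its own where there are three numbers: the turn, a rotation vector about the tool's x, y, z scaled (see below), then the shift along the tool's x, y, z scaled (see below), then the closure, from -1 (fully open) to 1 (shut). A call has 1 to 10 rows; each row shifts and turns the commanded pose from where the row before left it, along the tool's axes as they then stand; what a row does not reach is not made up. The controller multiplies each number of a shift by 0.3 m and each number of a turn by 360 degrees. A row lasts 1/12 s, in which the tool goes at most 41.7 mm and 7.16 degrees, less where a joint would pass 70% of its speed; a pose out of reach is approached as far as the arm can. A call with a number of a shift or a turn outside -1 to 1 is refused whole. A call with a gripper value outside its range is refused whole. The fingers move at their own pace and stop on an object; the grip force is fixed at half the most. Time passes only in rows, so rows that do not move let the fingers close. It gives the time, the measured TCP pose, the force, the opening and the grip force at its end, in the units of the state.
- telemetry.get_obs(): the state, without advancing time (a new reading comes with each control period).
- vision.camera(name): name is "scene" or "top" or "wrist"; returns a dict with "img" (384x512x3 uint8, red, green, blue), "fov_y" (degrees; the focal length in pixels is half the picture's height over the tangent of half this angle, whatever the lens; pixels are square), "cx", "cy" (the principal point, pixels), "pose" (4x4, takes a point from camera to world coordinates). Camera axes: x right, y up, looking along -z (the intrinsics and any distortion apply to the point x, -y, -z); pixel columns grow to the right and rows downward; lengths in m; the calibration is good to about 2 mm. A picture is of the moment at which its call begins. There is no depth.
- workorder.job_done(): hands the job in; it is judged then, once.
The state is a dict: "clock": time; "joint_pos": joint angles; "joint_vel": joint speeds; "tau": joint torques, N m; "eef_pos": TCP position; "tool_rot": TCP orientation; "ft_force": force on the tool from outside, world axes, zero at the start; "ft_torque": the same for the moment, N m; "grip_width": finger opening in m; "grasp_force": force on a finger pad.
Only numpy, scipy, OpenCV 4.12 (cv2) and the standard library are available. Lean on these libraries where they do the work, as an engineer would, in place of code of your own. Each camera call takes 0.05 s, during which the arm holds its last target. There are 200 camera calls.

### The job

Set the bed out for a collet change. Lay the red-handled spindle-nut wrench fully down in its cut-out in the shadow board; in the three-bay tray stand the spindle nut upright in the middle bay, lay the loose router bit flat in the end bay on the side where the drilled bit block stands, and stand the collet upright, narrow end down, in the other end bay, so that the nut sits between them. Leave the spanner and the ear-plug case where they are.

Things in the scene. Friction and masses are not known exactly. Their poses are not given: they have to be found in the camera images.
- wrench_board: Dark wooden shadow board, fixed, 108 x 274 mm, 14 mm high, with a cut-out shaped like the wrench. Origin: centre of underside; y along it, fork end of the cut-out at +y; z up. Cut-out floor (black) 6 mm above the underside, 8 mm deep: handle slot x -20 to 14, y -122 to 55 mm; fork pocket x -31 to 30, y 55 to 122 mm. Finger notches, equally deep, beside the slot: y -30 to 6, out to x -48 and 42 mm.
- wrench_home (a point): Point on the floor of the board's cut-out, straight above the board's origin, axes as the board's. The wrench is home when its origin and axes coincide with this point's; the cut-out is about 4 mm clear all round and takes the wrench only this way round.
- parts_tray: Shallow grey tray, aluminium walls, fixed, 102 x 238 mm, 12 mm high. Origin: centre of underside; x away from the robot (within 0.1 rad), y to the left along the row of bays, z up. Three bays, centres at y = +77.5, 0, -77.5 mm, each 90 mm long (x) inside; the middle one 70 mm wide (y), the end ones 75 mm; floor 4 mm above the underside, walls 8 mm above the floor.
- nut_wrench: Spindle-nut wrench, red grip, dark forked head, 54 x 237 x 12 mm, loose, lying flat, 0.34 kg. Origin: underside, mid-length; y along it, fork at +y; z up. Red grip 26 mm wide (x -16 to 10, 22 mm near the neck), 12 mm thick, y -118 to 6 mm; neck 24 mm wide, 8 mm thick, y 6 to 59; fork x -27 to 26, y 59 to 118. It balances near its origin.
- spindle_nut: Spindle nut: round, white-grey, domed, 50 mm in diameter and 28 mm high, loose, upright, about 0.26 kg. Origin: centre of its underside; z up.
- collet: Spring collet: light grey slit cone with a collar, standing narrow end down, 26 mm across at the collar, 37 mm high, loose, 0.06 kg. Origin: centre of its underside; z up. Grasp it round the upper part.
- router_bit: Router bit, the one lying beside the tray and board (not those at the far left): a grey and dark round bar with a thin band, lying flat, 13 x 72 x 13 mm, loose, 0.07 kg. Origin: underside, middle; y along it; z up.
- bit_block: Drilled brown hardwood block with a few cutters standing in it, fixed, 60 x 150 mm, 67 mm high over the cutters; standing back left or back right, off one end of the parts tray. Origin: centre of its underside.
- spanner: Bystander: bright open-ended spanner with a jaw at each end, 58 x 252 x 10 mm, loose. It is not the wrench. Origin: underside, middle of the length; y along it. Stays where it lies.
- plug_case: Bystander: small round ear-plug case, orange with a white lid, 45 mm across, 29 mm high, loose. Origin: centre of its underside. Stays where it stands.
There are look-alikes about, which are no part of the job. Leave any blue or purple look-alike of the spindle_nut alone.

How it is judged:
By the outcome, as a careful person would: the job done as asked, in the order asked, and still so for the second after the job is handed in, with the robot touching nothing.
It also fails if it takes over 96 s, if anything falls off the work surface, if the arm or the gripper's body presses on something with over 40 N, if the wrist force passes 120 N, or if a joint passes its speed limit or range.

## Working session

There is one attempt and no reset: what is moved stays moved. The work goes in short steps, Python scripts to look and compute and a shell command to move; the robot and the scene stay as the last step left them, time stands still between calls to the robot, and variables do not carry over. Pictures are saved under pics/ and viewed, at most 17 in all, crops included, and the job is handed in when it is done.

```bash
mkdir -p pics; ls; python3 - <<'E'
from workcell import telemetry, vision
import cv2,numpy as np
o=telemetry.get_obs();print({k:np.round(v,3).tolist() for k,v in o.items()})
for n in ("top","scene"):
    c=vision.camera(n);print(n,c.keys(),c['fov_y'],c['cx'],c['cy'],{k:v for k,v in c.items() if k not in('img','pose')});print(np.round(c['pose'],3))
    cv2.imwrite(f'pics/{n}0.png',cv2.resize(c['img'][:,:,::-1],(800,600),interpolation=cv2.INTER_CUBIC))
E
```

```text
pics
{'clock': 0.0, 'joint_pos': [1.323, 0.241, 0.004, 1.335, -0.0, 1.571], 'joint_vel': [-0.0, 0.0, 0.0, -0.001, -0.0, 0.0], 'tau': [0.001, -37.232, 25.241, 0.017, 0.0, 0.0], 'eef_pos': [0.122, 0.484, 0.195], 'tool_rot': [0.124, 0.992, -0.001, -0.0], 'ft_force': [0.431, -0.004, -0.259], 'ft_torque': [0.004, 0.011, -0.018], 'grasp_force': 0.0, 'grip_width': 0.086}
top dict_keys(['img', 'fov_y', 'cx', 'cy', 'pose']) 55.12330064557793 251.0703368739937 185.46643009207412 {'fov_y': 55.12330064557793, 'cx': 251.0703368739937, 'cy': 185.46643009207412}
[[-0.015  0.994 -0.111  0.45 ]
 [-1.    -0.016 -0.01   0.124]
 [-0.012  0.111  0.994  1.02 ]
 [ 0.     0.     0.     1.   ]]
scene dict_keys(['img', 'fov_y', 'cx', 'cy', 'pose']) 47.1646939970248 252.04632940839525 192.97814895048228 {'fov_y': 47.1646939970248, 'cx': 252.04632940839525, 'cy': 192.97814895048228}
[[-0.638  0.339 -0.692 -0.24 ]
 [-0.77  -0.287  0.57   0.78 ]
 [-0.005  0.896  0.444  0.557]
 [ 0.     0.     0.     1.   ]]
```

View pics/top0.png

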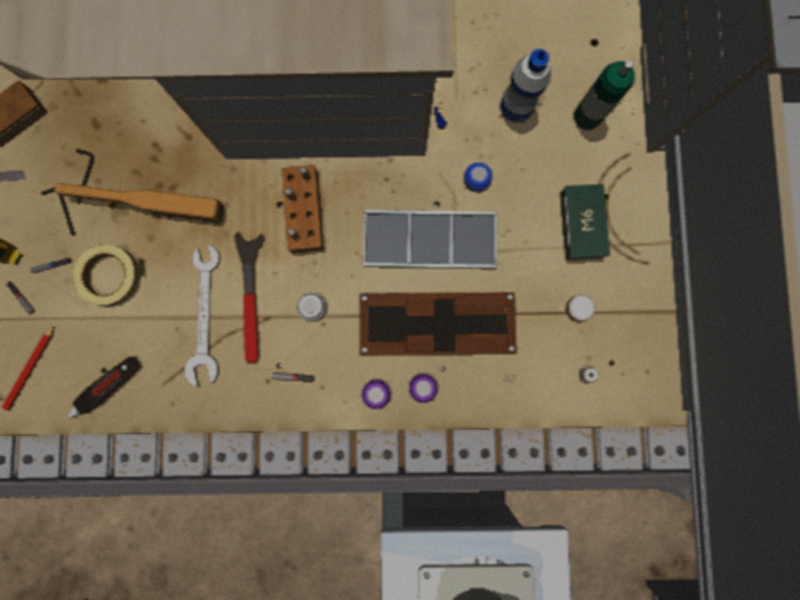

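View pics/scene0.png

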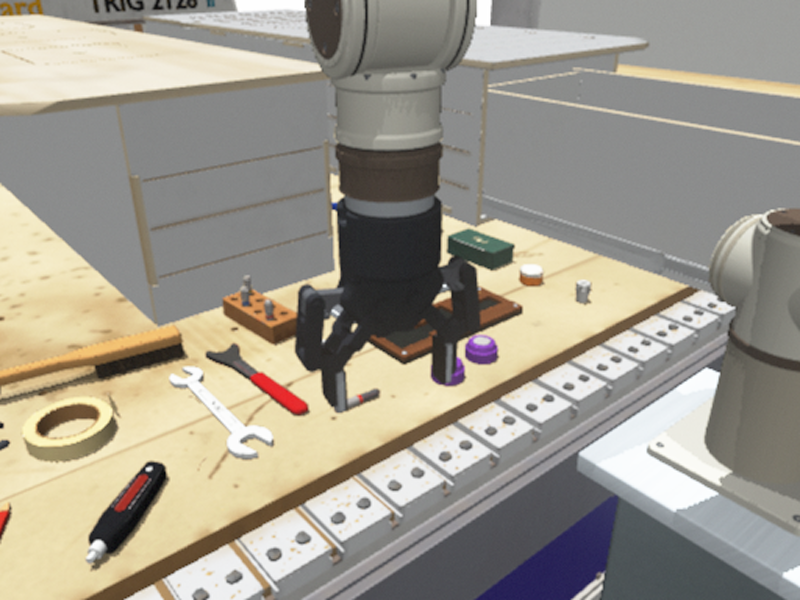

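Top picture (800×600 px): 
- Red forked wrench at (250,300), fork up. The bright spanner is at (205,315).
- The nut candidates are the white-grey disc at (311,307), the white disc at (580,308), which shows an orange base in the scene view and so is the plug case, blue (478,177), and purple (376,394) and (423,388). I choose (311,307).
- Loose bit at (293,377). The cutters at (50,265) and (20,297) at far left are not it.
- Collet at (589,375).
- The block at (302,207) is on the left (+y), so the bit goes in the left bay and the collet in the right.

Next I'll rectify the view for a close check and measurement.

```bash
cat > h.py <<'E'
import numpy as np, cv2
from workcell import telemetry, vision
def K(c):
    f=192/np.tan(np.radians(c['fov_y'])/2); return np.array([[f,0,c['cx']],[0,f,c['cy']],[0,0,1]])
def P(c):
    T=np.linalg.inv(c['pose']); return K(c)@np.diag([1,-1,-1])@T[:3]
def H(c,z,x1,y1,s):
    """homography rectified px(u,v)-> camera px; world x=x1-v*s, y=y1-u*s"""
    p=P(c); A=np.array([[0,-s,x1],[-s,0,y1],[0,0,z],[0,0,1]]); return p@A
def rect(c,z,x0,x1,y0,y1,s):
    h=H(c,z,x1,y1,s); return cv2.warpPerspective(c['img'],h,(round((y1-y0)/s),round((x1-x0)/s)),flags=cv2.INTER_CUBIC|cv2.WARP_INVERSE_MAP)
def ray(c,u,v,z):
    d=c['pose'][:3,:3]@np.diag([1,-1,-1])@np.linalg.inv(K(c))@[u,v,1]; o=c['pose'][:3,3]; return o+d*(z-o[2])/d[2]
def save(n,im,k=1): cv2.imwrite(f'pics/{n}.png',cv2.resize(im[:,:,::-1],None,fx=k,fy=k,interpolation=cv2.INTER_CUBIC))
def cont(mask,x1,y1,s):
    cs,_=cv2.findContours(mask.astype(np.uint8),cv2.RETR_EXTERNAL,cv2.CHAIN_APPROX_NONE)
    c=max(cs,key=cv2.contourArea); (u,v),(w,h),a=cv2.minAreaRect(c); b=cv2.boxPoints(((u,v),(w,h),a))
    return np.round([x1-v*s,y1-u*s],4),np.round([w*s,h*s],4),round(a,2),np.round(np.c_[x1-b[:,1]*s,y1-b[:,0]*s],4).tolist()
E
python3 - <<'E'
from h import *
c=vision.camera('top'); w=vision.camera('wrist')
save('wrist0',w['img'],1.5); print(np.round(w['pose'],3).tolist(),w['fov_y'],w['cx'],w['cy'])
x1,y1=.70,.46
im=rect(c,.012,.36,x1,-.32,y1,.001); save('rect0',im)
s=.001
h=cv2.cvtColor(im,cv2.COLOR_RGB2HSV)
H_,S,V=[h[...,i].astype(int) for i in range(3)]
red=((H_<6)|(H_>174))&(S>170)&(V>90); red[:,220:]=0
print('red grip',cont(red,x1,y1,s))
br=(V<130); br[:,:250]=0; br[:170]=0;br[:,500:]=0
print('board(z12 plane)',cont(br,x1,y1,s))
E
```

```text
[[0.246, -0.922, -0.299, 0.046], [0.969, 0.233, 0.078, 0.504], [-0.002, -0.309, 0.951, 0.373], [0.0, 0.0, 0.0, 1.0]] 66.58420155963871 256.83433461691527 187.3645939529354
red grip (array([0.5002, 0.3855]), array([0.1204, 0.0212]), 86.73, [[0.5597000122070312, 0.3995000123977661], [0.5608999729156494, 0.3783000111579895], [0.4406999945640564, 0.3714999854564667], [0.43950000405311584, 0.3926999866962433]])
board(z12 plane) (array([0.4875, 0.0855]), array([0.085, 0.249]), 90.0, [[0.5299999713897705, 0.20999999344348907], [0.5299999713897705, -0.039000000804662704], [0.4449999928474426, -0.039000000804662704], [0.4449999928474426, 0.20999999344348907]])
```

View pics/rect0.png

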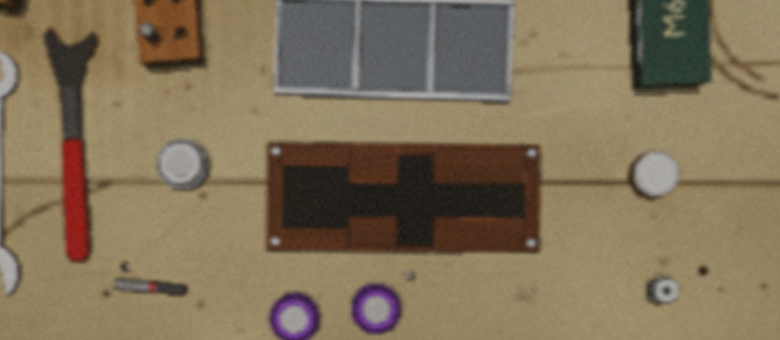

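View pics/wrist0.png

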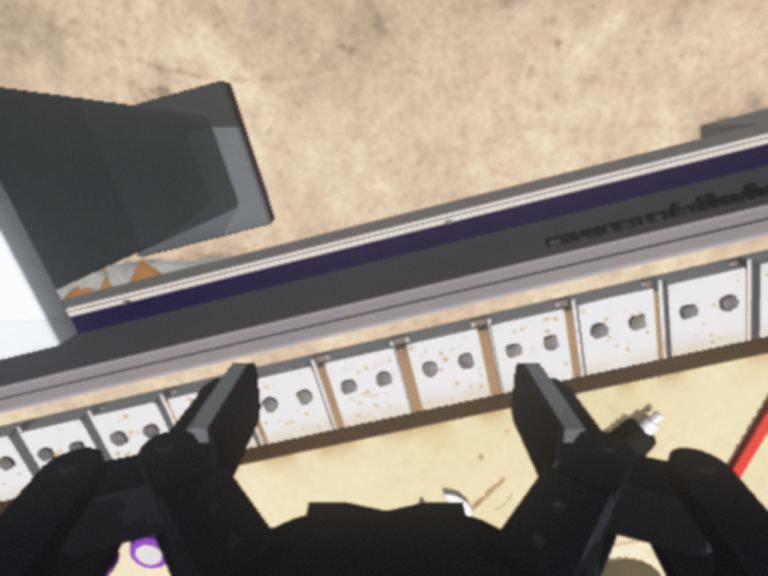

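The rectified view has 1 px = 1 mm, x = .70 − row, y = .46 − col. It shows:
- Red-grip wrench with fork up, grip cols 64–88, rows 140–261, tilted about 3°.
- White-grey nut at (183,164).
- Loose bit at (150,287), lying along y.
- Board at (403,198) with its fork pocket on the left.
- Plug case at (656,174) and collet at (663,290).

The wrist view shows only the cart edge. Next comes a motion calculator and a finer measurement of the board and tray.

```bash
cat > go.py <<'E'
import sys,numpy as np
from scipy.spatial.transform import Rotation as R
from workcell import telemetry
# usage: go.py x y z yaw(deg of tool y) -> turn units total, shift units after the turn (tool axes)
x,y,z,yaw=map(float,sys.argv[1:5]); o=telemetry.get_obs()
m=R.from_quat(o['tool_rot']).as_matrix(); cur=np.degrees(np.arctan2(m[1,1],m[0,1]))
a=np.radians(yaw); ty=np.array([np.cos(a),np.sin(a),0]); tz=np.array([0,0,-1.]); G=np.c_[np.cross(ty,tz),ty,tz]
rv=R.from_matrix(m.T@G).as_rotvec()/(2*np.pi); d=G.T@(np.array([x,y,z])-o['eef_pos'])/.3
print('t',round(o['clock'],2),'cur',np.round(o['eef_pos'],4),'yaw',round(cur,2),'j',np.round(o['joint_pos'],2))
print('turn',np.round(rv,4),'rows',round(np.abs(rv).max()/.0198,1),' shift',np.round(d,4),'rows',round(np.linalg.norm(d)/.138,1))
E
python3 go.py .544 .388 .15 93.2
python3 - <<'E'
from h import *
c=vision.camera('top')
x1,y1,s=.565,.205,.0004
im=rect(c,.014,.435,x1,-.095,y1,s); save('board',im)
print(im.shape)
g=im.mean(2)
E
```

```text
t 0.2 cur [0.1225 0.4843 0.1958] yaw 75.8 j [ 1.32  0.24  0.    1.34 -0.    1.57]
turn [-0.0002 -0.     -0.0483] rows 2.4  shift [-1.3848 -0.399   0.1528] rows 10.5
(325, 750, 3)
```

View pics/board.png

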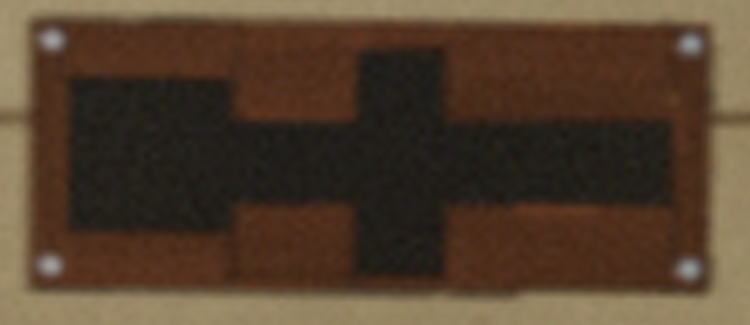

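The board crop shows screws at (52,40), (690,44), (50,265) and (688,269). That puts the board centre at (.5032, .0570) with its y-axis at 89.6°.

```bash
python3 -m inch '[[[0,0,-0.0161],[0,0,0],-0.2],[[0,0,-0.0161],[0,0,0],-0.2],[[0,0,-0.0161],[0,0,0],-0.2],[[0,0,0],[-0.126,-0.0363,0.0139],-0.2],[[0,0,0],[-0.126,-0.0363,0.0139],-0.2],[[0,0,0],[-0.126,-0.0363,0.0139],-0.2],[[0,0,0],[-0.126,-0.0363,0.0139],-0.2],[[0,0,0],[-0.126,-0.0363,0.0139],-0.2],[[0,0,0],[-0.126,-0.0363,0.0139],-0.2],[[0,0,0],[-0.126,-0.0363,0.0139],-0.2]]'
python3 -m inch '[[[0,0,0],[-0.126,-0.0363,0.0139],-0.2],[[0,0,0],[-0.126,-0.0363,0.0139],-0.2],[[0,0,0],[-0.126,-0.0363,0.0139],-0.2],[[0,0,0],[-0.126,-0.0363,0.0139],-0.2],[[0,0,0],[0,0,0],-0.2],[[0,0,0],[0,0,0],-0.2]]'
python3 go.py .544 .388 .003 93.2
python3 - <<'E'
from h import *
c=vision.camera('wrist'); save('w1',c['img'],1.5)
p=P(c)
for q in [(.5441,.388,.012),(.5603,.389,.012),(.4401,.3821,.012)]:
    u=p@[*q,1]; print(np.round(u[:2]/u[2]*1.5))
E
```

```text
clock: 1.08
eef_pos: [0.3928, 0.4225, 0.1669]
tool_rot: [-0.028, 1.0, -0.0, -0.0]
ft_force: [0.0, 1.1, -1.0]
grip_width: 0.051
grasp_force: 0.0
clock: 1.58
eef_pos: [0.5459, 0.3865, 0.1481]
tool_rot: [-0.026, 1.0, -0.001, -0.001]
ft_force: [-1.2, 0.7, 0.0]
grip_width: 0.0513
grasp_force: 0.0
t 1.58 cur [0.5459 0.3865 0.1481] yaw 92.97 j [0.62 0.61 0.44 1.41 0.   0.56]
turn [-0.0002 -0.0004 -0.0006] rows 0.0  shift [0.0062 0.0053 0.4837] rows 3.5
[387. 250.]
[387. 271.]
[387.  97.]
```

View pics/w1.png

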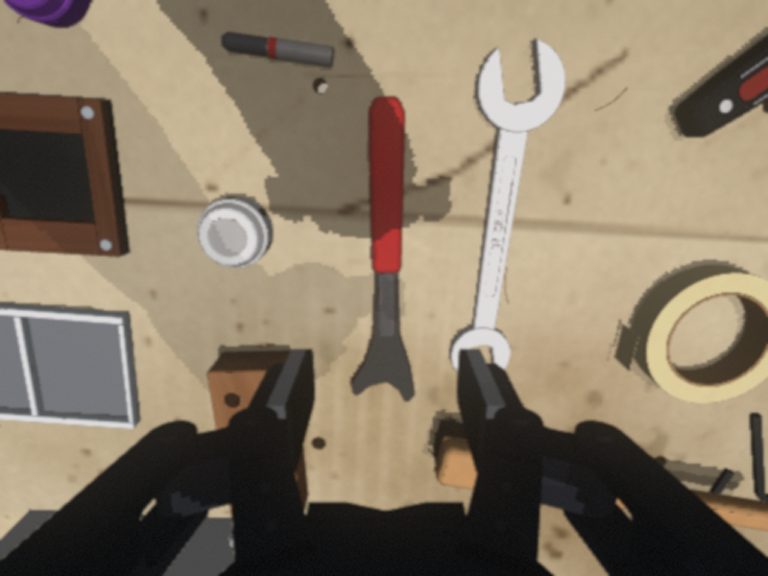

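The wrist view confirms the choice: red grip from (387,97) to (387,271), matching the projected points. Now I'll grasp it.

```bash
python3 -m inch '[[[0,0,0],[0.0062,0.0053,0.1],-0.2],[[0,0,0],[0,0,0.12],-0.2],[[0,0,0],[0,0,0.12],-0.2],[[0,0,0],[0,0,0.08],-0.2],[[0,0,0],[0,0,0.04],-0.2],[[0,0,0],[0,0,0.02],-0.2],[[0,0,0],[0,0,0],-0.2],[[0,0,0],[0,0,0],-0.2]]'
python3 go.py .544 .388 .003 93.2
python3 -m inch '[[[0,0,0],[0,0,0],1],[[0,0,0],[0,0,0],1],[[0,0,0],[0,0,0],1],[[0,0,0],[0,0,0],1],[[0,0,0],[0,0,0],1],[[0,0,0],[0,0,0],1]]'
```

```text
clock: 2.3
eef_pos: [0.5432, 0.391, 0.0085]
tool_rot: [-0.028, 1.0, 0.001, 0.001]
ft_force: [-0.4, 0.1, 0.2]
grip_width: 0.0512
grasp_force: 0.0
t 2.3 cur [0.5432 0.391  0.0085] yaw 93.24 j [0.62 0.69 0.22 1.09 0.   0.57]
turn [0.0003 0.0004 0.0001] rows 0.0  shift [-0.0023 -0.0101  0.0184] rows 0.2
clock: 2.8
eef_pos: [0.5427, 0.3897, 0.0068]
tool_rot: [-0.028, 1.0, 0.0, 0.0]
ft_force: [0.7, 0.1, 0.4]
grip_width: -0.0002
grasp_force: 0.0
```

```bash
python3 go.py .544 .388 .003 93.2
python3 - <<'E'
from h import *
c=vision.camera('wrist'); save('w2',c['img'],1.5)
E
```

```text
t 2.8 cur [0.5427 0.3897 0.0068] yaw 93.18 j [0.62 0.7  0.22 1.09 0.   0.57]
turn [ 0.      0.0001 -0.0001] rows 0.0  shift [-0.004  -0.006   0.0126] rows 0.1
```

View pics/w2.png

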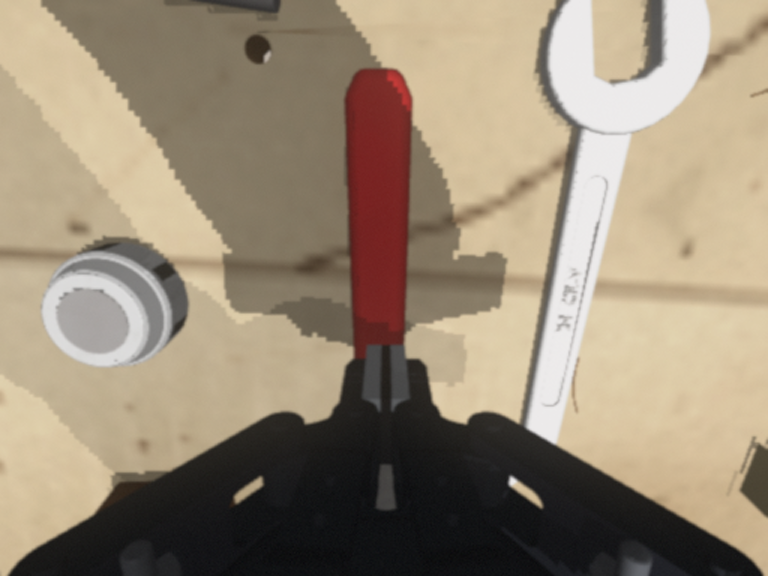

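The shot shows the fingers shut above the grip near (387,350), with the wrench not held. They closed too high. I'll open and go lower in small steps, watching the force.

```bash
python3 -m inch '[[[0,0,0],[0,0,-0.01],0.1],[[0,0,0],[0,0,0],0.1],[[0,0,0],[0,0,0],0.1],[[0,0,0],[0,0,0],0.1],[[0,0,0],[0,0,0.01],0.1],[[0,0,0],[0,0,0],0.1]]'
python3 go.py .544 .388 .003 93.2
python3 -m inch '[[[0,0,0],[0,0,0.007],0.1],[[0,0,0],[0,0,0.007],0.1],[[0,0,0],[0,0,0],0.1]]'
python3 go.py .544 .388 .003 93.2
```

```text
clock: 3.35
eef_pos: [0.5422, 0.3895, 0.0058]
tool_rot: [-0.028, 1.0, -0.0, -0.0]
ft_force: [-0.1, -0.1, -0.4]
grip_width: 0.0381
grasp_force: 0.0
t 3.35 cur [0.5422 0.3895 0.0058] yaw 93.19 j [0.62 0.7  0.22 1.09 0.   0.57]
turn [-0.0001 -0.0001 -0.    ] rows 0.0  shift [-0.0058 -0.0053  0.0095] rows 0.1
clock: 3.6
eef_pos: [0.5421, 0.3895, 0.0016]
tool_rot: [-0.028, 1.0, -0.0, -0.0]
ft_force: [-1.2, 0.4, -0.2]
grip_width: 0.0387
grasp_force: 0.0
t 3.6 cur [0.5421 0.3895 0.0016] yaw 93.19 j [0.62 0.7  0.21 1.08 0.   0.57]
turn [-0.0001 -0.0002 -0.    ] rows 0.0  shift [-0.006  -0.0053 -0.0048] rows 0.1
```

```bash
python3 -m inch '[[[0,0,0],[-0.006,-0.005,0],0.1],[[0,0,0],[0,0,0],0.5],[[0,0,0],[0,0,0],1],[[0,0,0],[0,0,0],1],[[0,0,0],[0,0,0],1],[[0,0,0],[0,0,0],1]]'
python3 go.py .544 .388 .003 93.2
```

```text
clock: 4.1
eef_pos: [0.5445, 0.3884, 0.0024]
tool_rot: [-0.028, 1.0, 0.0, 0.0]
ft_force: [-0.3, -0.5, 0.0]
grip_width: 0.0002
grasp_force: 0.0
t 4.1 cur [0.5445 0.3884 0.0024] yaw 93.19 j [ 0.62  0.7   0.22  1.09 -0.    0.56]
turn [ 0.  0. -0.] rows 0.0  shift [ 0.0016 -0.0012 -0.0019] rows 0.0
```

```bash
python3 - <<'E'
from h import *
o=telemetry.get_obs(); 
a=vision.camera('wrist'); b=vision.camera('scene')
tiles=[]
for c,(r0,r1,c0,c1) in ((a,(190,310,180,330)),(b,(0,0,0,0))):
    p=P(c); u=p@[*o['eef_pos'],1]; u=u[:2]/u[2]; print(np.round(u,1))
    if r1==0:
        x,y=int(u[0]),int(u[1]); r0,r1,c0,c1=y-60,y+60,x-75,x+75
    im=np.ascontiguousarray(cv2.resize(c['img'][r0:r1,c0:c1],(400,320),interpolation=cv2.INTER_CUBIC)); k=400/(c1-c0)
    print('tcp in tile',(u-[c0,r0])*k)
    tiles.append(im)
save('w3',np.hstack(tiles))
E
```

```text
[256.2 218.5]
tcp in tile [203.18890498  75.93121177]
[166.7 244.5]
tcp in tile [201.9374057  161.30877208]
```

View pics/w3.png

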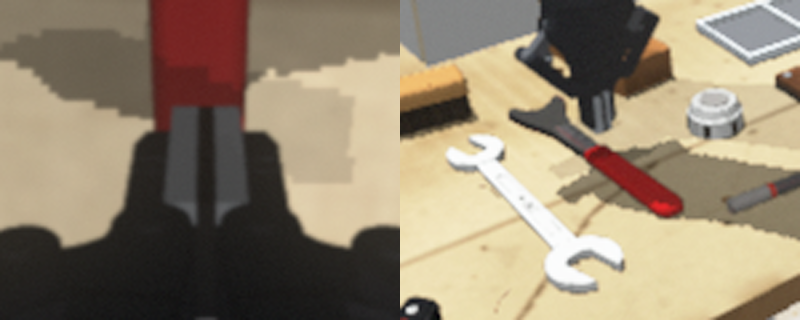

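```bash
python3 - <<'E'
from h import *
a=vision.camera('wrist'); b=vision.camera('scene')
X=cv2.triangulatePoints(P(a),P(b),np.array([[256.9],[230.1]]),np.array([[166.],[232.8]]))[:,0]; X=X[:3]/X[3]; print(X)
for c,u in((a,(256.9,230.1)),(b,(166,232.8))):
    q=P(c)@[*X,1]; print(q[:2]/q[2],u)
    print([np.round(ray(c,*u,z),3).tolist() for z in (0,.01,.02,.03)])
E
```

```text
[0.53688191 0.38993093 0.03775103]
[259.66376754 232.74364026] (256.9, 230.1)
[[0.554, 0.389, 0.0], [0.549, 0.389, 0.01], [0.544, 0.389, 0.02], [0.539, 0.389, 0.03]]
[166.38554144 232.90435635] (166, 232.8)
[[0.594, 0.362, 0.0], [0.579, 0.37, 0.01], [0.564, 0.377, 0.02], [0.549, 0.385, 0.03]]
```

Triangulation puts the real fingertips near z ≈ .035, while the reading is .002. So the reported TCP seems to read about 30 mm low, and I'll feel for the surface carefully.

```bash
python3 -m inch '[[[0,0,0],[0,0,0],-0.2],[[0,0,0],[0,0,0],-0.2],[[0,0,0],[0,0,0],-0.2],[[0,0,0],[0,0,0.01],-0.2],[[0,0,0],[0,0,0.01],-0.2],[[0,0,0],[0,0,0.01],-0.2],[[0,0,0],[0,0,0],-0.2]]'
python3 -m inch '[[[0,0,0],[0,0,0.01],-0.2],[[0,0,0],[0,0,0.01],-0.2],[[0,0,0],[0,0,0],-0.2]]'
python3 -m inch '[[[0,0,0],[0,0,0.01],-0.2],[[0,0,0],[0,0,0],-0.2]]'
```

```text
clock: 4.88
eef_pos: [0.5437, 0.3878, -0.0079]
tool_rot: [-0.028, 1.0, -0.001, -0.001]
ft_force: [-0.8, -0.1, -0.3]
grip_width: 0.0514
grasp_force: 0.0
clock: 5.13
eef_pos: [0.5439, 0.388, -0.0136]
tool_rot: [-0.028, 1.0, -0.0, -0.001]
ft_force: [-0.1, -0.2, 0.0]
grip_width: 0.0515
grasp_force: 0.0
clock: 5.3
eef_pos: [0.5441, 0.3882, -0.0163]
tool_rot: [-0.028, 1.0, -0.0, -0.0]
ft_force: [0.3, -0.3, -1.0]
grip_width: 0.0512
grasp_force: 0.0
```

```bash
python3 -m inch '[[[0,0,0],[0,0,0.01],-0.2],[[0,0,0],[0,0,0.01],-0.2],[[0,0,0],[0,0,0],-0.2]]'
python3 -m inch '[[[0,0,0],[0,0,0.01],-0.2],[[0,0,0],[0,0,0],-0.2]]'
python3 -m inch '[[[0,0,0],[0,0,0],0.1],[[0,0,0],[0,0,0],0.5],[[0,0,0],[0,0,0],1],[[0,0,0],[0,0,0],1]]'
```

```text
clock: 5.55
eef_pos: [0.5439, 0.388, -0.0225]
tool_rot: [-0.028, 1.0, -0.0, -0.001]
ft_force: [-0.4, -0.2, -0.4]
grip_width: 0.0512
grasp_force: 0.0
clock: 5.72
eef_pos: [0.5441, 0.3881, -0.0253]
tool_rot: [-0.028, 1.0, -0.0, -0.0]
ft_force: [0.1, -0.6, -0.3]
grip_width: 0.0509
grasp_force: 0.0
clock: 6.05
eef_pos: [0.5455, 0.3888, -0.023]
tool_rot: [-0.028, 1.0, 0.001, 0.001]
ft_force: [-0.0, 0.1, 0.7]
grip_width: 0.0033
grasp_force: 0.0
```

```bash
python3 - <<'E'
from h import *
o=telemetry.get_obs(); print(o['eef_pos'],o['grip_width'])
a=vision.camera('wrist'); b=vision.camera('scene')
im1=cv2.resize(a['img'][190:310,180:330],(400,320),interpolation=cv2.INTER_CUBIC)
im2=cv2.resize(b['img'][190:270,120:220],(400,320),interpolation=cv2.INTER_CUBIC)
save('w4',np.hstack([im1,im2]))
E
```

```text
[ 0.54548434  0.38881941 -0.02295729] 0.00334559356524417
```

View pics/w4.png

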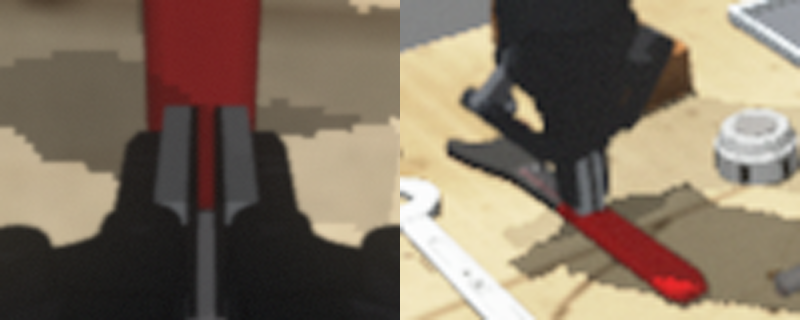

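The shot shows tips just above the grip, at scene tile (190,213), so the real tip z is about .014. I need about 11 mm more.

```bash
python3 -m inch '[[[0,0,0],[0,0,0],-0.2],[[0,0,0],[0,0,0],-0.2],[[0,0,0],[0,0,0],-0.2],[[0,0,0],[0,0,0],-0.2],[[0,0,0],[0,0,0.012],-0.2],[[0,0,0],[0,0,0.012],-0.2],[[0,0,0],[0,0,0],-0.2],[[0,0,0],[0,0,0],-0.2]]'
python3 -m inch '[[[0,0,0],[0,0,0.01],-0.2],[[0,0,0],[0,0,0],-0.2]]'
python3 -m inch '[[[0,0,0],[0,0,0],0.1],[[0,0,0],[0,0,0],0.5],[[0,0,0],[0,0,0],1],[[0,0,0],[0,0,0],1],[[0,0,0],[0,0,0],1],[[0,0,0],[0,0,0],1]]'
```

```text
clock: 6.82
eef_pos: [0.5437, 0.3878, -0.0329]
tool_rot: [-0.028, 1.0, -0.001, -0.001]
ft_force: [-0.3, 1.0, -0.3]
grip_width: 0.0515
grasp_force: 0.0
clock: 6.98
eef_pos: [0.5441, 0.3882, -0.0355]
tool_rot: [-0.028, 1.0, -0.0, -0.0]
ft_force: [-0.4, -0.5, -0.8]
grip_width: 0.0513
grasp_force: 0.0
clock: 7.48
eef_pos: [0.5446, 0.3883, -0.0344]
tool_rot: [-0.028, 1.0, 0.0, 0.0]
ft_force: [-2.1, -0.4, 2.7]
grip_width: 0.0209
grasp_force: 59.8
```

Held (20.9 mm, 60 N). Now I'll lift, turn and carry.

```bash
python3 -m inch '[[[0,0,0],[0,0,-0.03],1],[[0,0,0],[0,0,-0.08],1],[[0,0,0],[0,0,-0.1],1],[[0,0,0],[0,0,-0.1],1],[[0,0,0],[0,0,-0.08],1],[[0,0,-0.0185],[0,0,0],1],[[0,0,-0.0185],[0,0,0],1],[[0,0,-0.0185],[0,0,0],1],[[0,0,-0.0185],[0,0,0],1]]'
python3 -m inch '[[[0,0,-0.0185],[0,0,0],1],[[0,0,-0.0185],[0,0,0],1],[[0,0,-0.0185],[0,0,0],1],[[0,0,-0.0185],[0,0,0],1],[[0,0,-0.0185],[0,0,0],1],[[0,0,-0.0185],[0,0,0],1],[[0,0,-0.0185],[0,0,0],1],[[0,0,-0.0185],[0,0,0],1],[[0,0,-0.0185],[0,0,0],1],[[0,0,0],[0,0,0],1]]'
python3 go.py .500 .045 .03 179.6
```

```text
clock: 8.23
eef_pos: [0.5437, 0.3881, 0.0817]
tool_rot: [-0.26, 0.966, -0.0, -0.001]
ft_force: [0.5, 0.5, -3.9]
grip_width: 0.0205
grasp_force: 59.2
clock: 9.07
eef_pos: [0.5437, 0.388, 0.0813]
tool_rot: [-0.706, 0.708, 0.0, -0.001]
ft_force: [-0.5, 0.1, -4.9]
grip_width: 0.0208
grasp_force: 59.2
t 9.07 cur [0.5437 0.388  0.0813] yaw 179.89 j [ 0.62  0.64  0.32  1.25  0.   -0.95]
turn [ 0.0003 -0.0002  0.0008] rows 0.0  shift [1.1444 0.1376 0.171 ] rows 8.4
```

```bash
python3 -m inch '[[[0,0,0.0008],[0.1272,0.0153,0.008],1],[[0,0,0],[0.1272,0.0153,0.008],1],[[0,0,0],[0.1272,0.0153,0.008],1],[[0,0,0],[0.1272,0.0153,0.008],1],[[0,0,0],[0.1272,0.0153,0.008],1],[[0,0,0],[0.1272,0.0153,0.008],1],[[0,0,0],[0.1272,0.0153,0.008],1],[[0,0,0],[0.1272,0.0153,0.008],1],[[0,0,0],[0.1272,0.0153,0.008],1],[[0,0,0],[0,0,0],1]]'
python3 -m inch '[[[0,0,0],[0,0,0.07],1],[[0,0,0],[0,0,0],1],[[0,0,0],[0,0,0],1]]'
python3 go.py .500 .045 -.0125 179.6
python3 - <<'E'
from h import *
c=vision.camera('top'); im=rect(c,.03,.42,.60,-.115,.225,.00045)
w=vision.camera('wrist'); 
a=np.full((600,800,3),0,np.uint8); a[:im.shape[0],:im.shape[1]]=im[:600,:800]
b=w['img'][:, :]; b=cv2.resize(b,(266,200)); a[400:,:266]=b
save('p1',a)
E
```

```text
clock: 9.9
eef_pos: [0.4976, 0.0386, 0.0599]
tool_rot: [-0.7, 0.714, -0.0, -0.003]
ft_force: [-1.6, -0.3, -3.8]
grip_width: 0.0201
grasp_force: 59.4
clock: 10.15
eef_pos: [0.4986, 0.0452, 0.0387]
tool_rot: [-0.703, 0.711, 0.001, -0.001]
ft_force: [-0.2, 0.0, -3.6]
grip_width: 0.0203
grasp_force: 59.6
t 10.15 cur [0.4986 0.0452 0.0387] yaw 179.36 j [ 0.09  0.37 -0.25  0.95  0.   -1.47]
turn [ 0.0006 -0.     -0.0007] rows 0.0  shift [ 0.0005 -0.0048  0.1708] rows 1.2
```

View pics/p1.png

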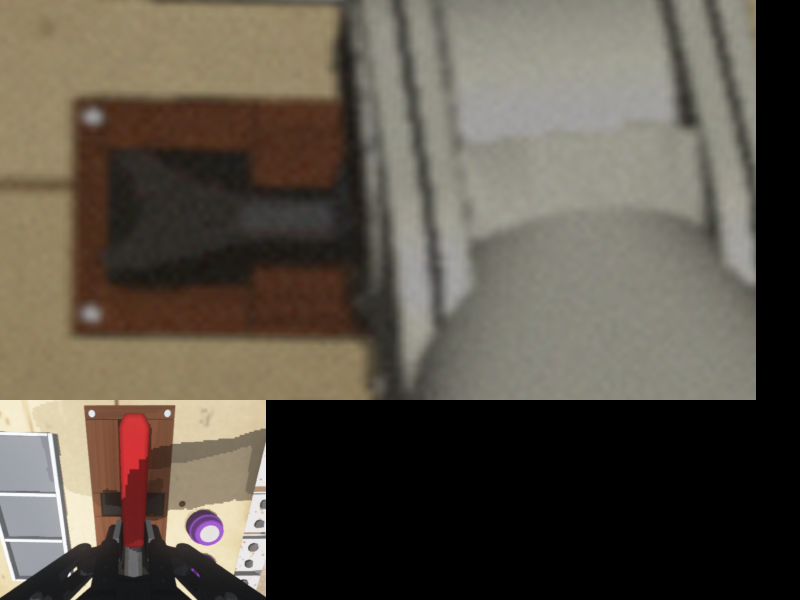

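The top view shows the fork over its pocket (108–248, 150–283), and the wrist view shows the grip over the slot. I'll lower to just above the board and check.

```bash
python3 -m inch '[[[0,0,0],[0,-0.003,0.06],1],[[0,0,0],[0,0,0.06],1],[[0,0,0],[0,0,0.045],1],[[0,0,0],[0,0,0],1],[[0,0,0],[0,0,0],1],[[0,0,0],[0,0,0],1]]'
python3 go.py .500 .045 -.0285 179.6
python3 - <<'E'
from h import *
c=vision.camera('top'); im=rect(c,.014,.435,.565,.055,.205,.00037)
w=vision.camera('wrist'); 
a=np.zeros((560,800,3),np.uint8); a[:im.shape[0],:im.shape[1]]=im
b=cv2.resize(w['img'][0:280,150:350],(393,550),interpolation=cv2.INTER_CUBIC); a[:550,407:]=b
save('p2',a)
g=w['img'];h=cv2.cvtColor(g,cv2.COLOR_RGB2HSV).astype(int)
m=((h[...,0]<6)|(h[...,0]>174))&(h[...,1]>150)&(h[...,2]>70)
v,u=np.nonzero(m); X=np.array([ray(w,a_,b_,.032) for a_,b_ in zip(u,v)])
print(len(X),X.min(0),X.max(0)); 
for lo in (-.06,-.04,-.02,0): 
    s=X[(X[:,1]>lo)&(X[:,1]<lo+.02)]; print(lo,len(s) and (s[:,0].min()+s[:,0].max())/2)
E
```

```text
clock: 10.75
eef_pos: [0.5022, 0.0458, -0.0088]
tool_rot: [-0.704, 0.71, -0.001, 0.001]
ft_force: [0.3, -0.0, -3.3]
grip_width: 0.0205
grasp_force: 59.6
t 10.75 cur [ 0.5022  0.0458 -0.0088] yaw 179.51 j [ 0.09  0.44 -0.3   0.83 -0.   -1.47]
turn [-0.0003  0.     -0.0002] rows 0.0  shift [0.0028 0.0073 0.0656] rows 0.5
12800 [ 0.48814703 -0.05932409  0.032     ] [0.51414424 0.06537255 0.032     ]
-0.06 0.5011244036483735
-0.04 0.5012498985253869
-0.02 0.5015232702648464
0 0.5019865655372113
```

View pics/p2.png

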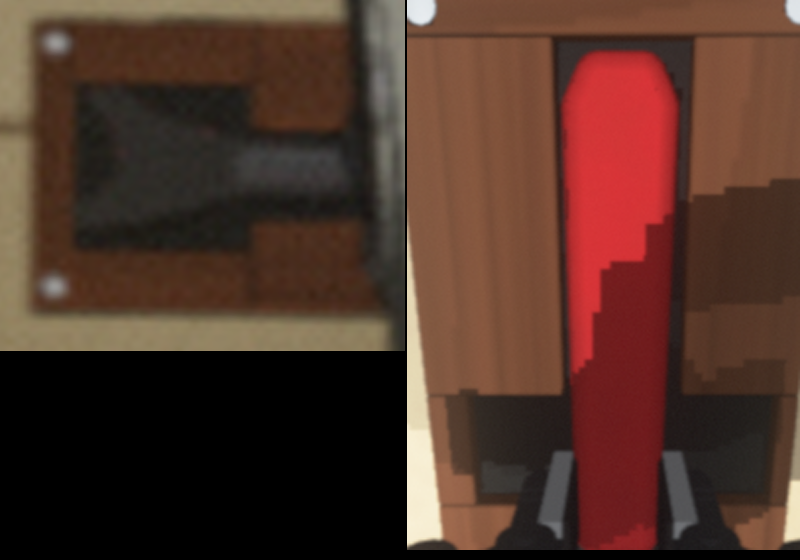

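The fork is inside the pocket outline and the grip is centred in the slot, about 1 mm off. I'll trim and seat it.

```bash
python3 -m inch '[[[0,0,0],[0.005,0.004,0.02],1],[[0,0,0],[0,0,0.02],1],[[0,0,0],[0,0,0.013],1],[[0,0,0],[0,0,0.01],1],[[0,0,0],[0,0,0],1],[[0,0,0],[0,0,0],1]]'
python3 go.py .500 .045 -.0285 179.6
```

```text
clock: 11.35
eef_pos: [0.4993, 0.0436, -0.0285]
tool_rot: [-0.704, 0.71, 0.0, -0.0]
ft_force: [-3.2, 0.0, 4.3]
grip_width: 0.0205
grasp_force: 61.2
t 11.35 cur [ 0.4993  0.0436 -0.0285] yaw 179.47 j [ 0.09  0.46 -0.33  0.79 -0.   -1.47]
turn [ 0.0001 -0.     -0.0004] rows 0.0  shift [-0.0046 -0.0024  0.    ] rows 0.0
```

```bash
python3 -m inch '[[[0,0,0],[0,0,0],0],[[0,0,0],[0,0,0],0],[[0,0,0],[0,0,0],0],[[0,0,0],[0,0,-0.04],0],[[0,0,0],[0,0,-0.08],0],[[0,0,0],[0,0,-0.12],0],[[0,0,0],[0,0,-0.12],-1],[[0,0,0],[0,0,0],-1]]'
python3 - <<'E'
from h import *
c=cv2.imread('pics/top0.png')[:,:,::-1]; t=vision.camera('top')
im=cv2.cvtColor(cv2.resize(np.ascontiguousarray(c),(800,600)),cv2.COLOR_RGB2GRAY)
# nut, plug, collet circles in the first top picture
for n,(u,v),z,r in (('nut',(311,307),.015,16),('plug',(580,308),.029,14),('collet',(589,375),.037,9)):
    k=4; p=cv2.resize(im[v-28:v+28,u-28:u+28],None,fx=k,fy=k,interpolation=cv2.INTER_CUBIC)
    q=cv2.HoughCircles(p,cv2.HOUGH_GRADIENT,1,200,param1=80,param2=12,minRadius=int(r*k*.7),maxRadius=int(r*k*1.2))
    if q is None: print(n,None,ray(t,u/1.5625,v/1.5625,z)); continue
    a=q[0,0]; uu=(u-28+a[0]/k)/1.5625; vv=(v-28+a[1]/k)/1.5625; print(n,a,np.round(ray(t,uu,vv,z),4))
E
python3 go.py .55 .27 .075 90
```

```text
clock: 12.02
eef_pos: [0.5057, 0.0443, 0.0862]
tool_rot: [-0.704, 0.71, -0.004, 0.005]
ft_force: [0.9, -0.2, 0.7]
grip_width: 0.0654
grasp_force: 0.0
nut [104.5 103.5  46.5] [0.5377 0.2806 0.015 ]
plug [116.5 110.5  47.9] [ 0.5242 -0.1907  0.029 ]
collet [119.5 112.5  26.8] [ 0.4093 -0.1987  0.037 ]
t 12.07 cur [0.5041 0.0442 0.0834] yaw 179.48 j [ 0.09  0.32 -0.19  1.05  0.   -1.47]
turn [-0.0011  0.0014  0.2486] rows 12.6  shift [-0.1528  0.7528  0.0281] rows 5.6
```

```bash
python3 go.py .538 .279 .06 179.5
```

```text
t 12.07 cur [0.5041 0.0442 0.0834] yaw 179.48 j [ 0.09  0.32 -0.19  1.05  0.   -1.47]
turn [-0.0016  0.0002 -0.    ] rows 0.1  shift [-0.7837 -0.106   0.0781] rows 5.8
```

```bash
python3 -m inch '[[[0,0,0],[-0.1306,-0.0177,0.013],-1],[[0,0,0],[-0.1306,-0.0177,0.013],-1],[[0,0,0],[-0.1306,-0.0177,0.013],-1],[[0,0,0],[-0.1306,-0.0177,0.013],-1],[[0,0,0],[-0.1306,-0.0177,0.013],-1],[[0,0,0],[-0.1306,-0.0177,0.013],-1],[[0,0,0],[0,0,0],-1],[[0,0,0],[0,0,0],-1]]'
python3 - <<'E'
from h import *
w=vision.camera('wrist'); t=vision.camera('top'); s=vision.camera('scene')
o=telemetry.get_obs();print(o['eef_pos'])
print('bit,nut px in wrist', [np.round((q:=P(w)@[*X,1])[:2]/q[2],1).tolist() for X in ((.538,.279,0),(.538,.279,.028),(.41,.309,.01))])
a=cv2.resize(w['img'],(480,360),interpolation=cv2.INTER_CUBIC)
b=rect(t,.014,.37,.72,-.25,.20,.00125)
print(b.shape)
A=np.zeros((600,800,3),np.uint8);A[:360,:480]=a;A[:b.shape[0],480:480+320]=b[:,:320] if b.shape[1]>320 else np.pad(b,((0,0),(0,320-b.shape[1]),(0,0)))
d=s['img'][100:230,230:400]; A[362:362+238,:311]=cv2.resize(d,(311,238),interpolation=cv2.INTER_CUBIC)
save('n1',A)
E
```

```text
clock: 12.73
eef_pos: [0.5328, 0.2805, 0.0535]
tool_rot: [-0.705, 0.709, 0.0, -0.001]
ft_force: [-0.4, -0.4, -0.5]
grip_width: 0.0853
grasp_force: 0.0
[0.53317791 0.27730917 0.05485149]
bit,nut px in wrist [[250.5, 190.2], [249.8, 202.2], [404.8, 227.4]]
(280, 360, 3)
```

View pics/n1.png

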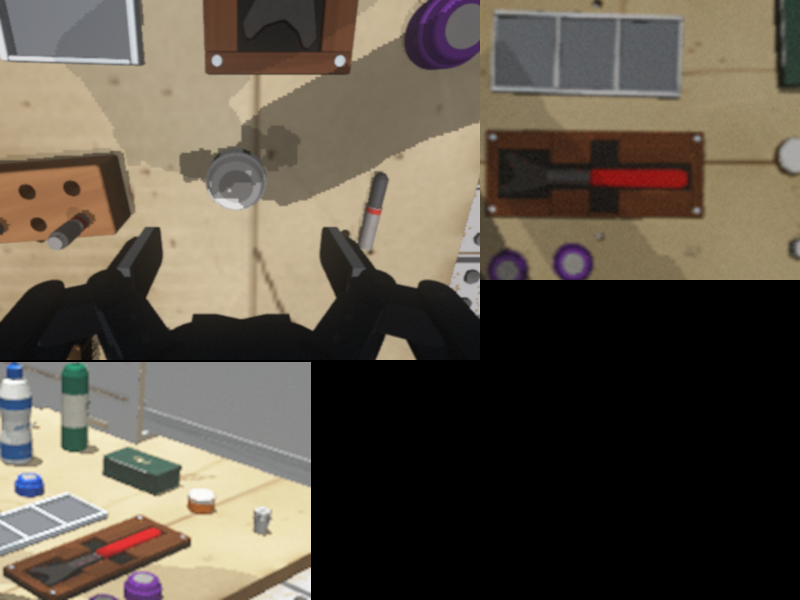

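The wrench is home: grip and fork both sit inside the cut-out in the top and scene tiles. The nut in the wrist tile is centred at (236,179), which gives (.5365, .277). Descending on the nut.

```bash
python3 go.py .5365 .277 -.034 179.6
```

```text
t 12.88 cur [0.5332 0.2773 0.0549] yaw 179.43 j [ 0.48  0.53  0.06  1.1  -0.   -1.08]
turn [ 0.0003 -0.0002 -0.0005] rows 0.0  shift [ 0.001  -0.0111  0.2962] rows 2.1
```

```bash
python3 -m inch '[[[0,0,0],[0,-0.011,0.03],-1],[[0,0,0],[0,0,0.09],-1],[[0,0,0],[0,0,0.09],-1],[[0,0,0],[0,0,0.06],-1],[[0,0,0],[0,0,0.026],-1],[[0,0,0],[0,0,0],-1],[[0,0,0],[0,0,0],-0.5],[[0,0,0],[0,0,0],0]]'
python3 -m inch '[[[0,0,0],[0,0,0],1],[[0,0,0],[0,0,0],1],[[0,0,0],[0,0,0],1],[[0,0,0],[0,0,0],1]]'
python3 go.py .5365 .277 -.034 179.6
```

```text
clock: 13.55
eef_pos: [0.5386, 0.2787, -0.0316]
tool_rot: [-0.704, 0.711, -0.0, 0.001]
ft_force: [-0.3, 0.0, 0.3]
grip_width: 0.064
grasp_force: 0.0
clock: 13.88
eef_pos: [0.5385, 0.2791, -0.0307]
tool_rot: [-0.704, 0.71, -0.001, 0.002]
ft_force: [-0.6, -0.7, 4.9]
grip_width: 0.0473
grasp_force: 61.7
t 13.88 cur [ 0.5385  0.2791 -0.0307] yaw 179.49 j [ 0.48  0.63 -0.03  0.91 -0.   -1.08]
turn [-0.0005  0.0002 -0.0003] rows 0.0  shift [0.0072 0.0067 0.0109] rows 0.1
```

```bash
python3 -m inch '[[[0,0,0],[0,0,-0.03],1],[[0,0,0],[0,0,-0.1],1],[[0,0,0],[0,0,-0.12],1],[[0,0,0],[0,0,0],1]]'
python3 go.py .653 .066 .03 178.4
```

```text
clock: 14.22
eef_pos: [0.5419, 0.2811, 0.0501]
tool_rot: [-0.704, 0.71, -0.002, 0.006]
ft_force: [1.7, 0.9, -0.9]
grip_width: 0.0474
grasp_force: 62.8
t 14.22 cur [0.5419 0.2811 0.0501] yaw 179.49 j [ 0.48  0.54  0.06  1.08  0.   -1.08]
turn [-0.0018  0.001   0.003 ] rows 0.2  shift [ 0.7064 -0.3901  0.0668] rows 5.9
```

```bash
python3 -m inch '[[[0,0,0.003],[0.1009,-0.0557,0.008],1],[[0,0,0],[0.1009,-0.0557,0.008],1],[[0,0,0],[0.1009,-0.0557,0.008],1],[[0,0,0],[0.1009,-0.0557,0.008],1],[[0,0,0],[0.1009,-0.0557,0.008],1],[[0,0,0],[0.1009,-0.0557,0.008],1],[[0,0,0],[0.1009,-0.0557,0.008],1],[[0,0,0],[0,0,0],1],[[0,0,0],[0,0,0],1],[[0,0,0],[0,0,0],1]]'
python3 go.py .653 .066 -.0267 178.4
```

```text
clock: 15.05
eef_pos: [0.6483, 0.0638, 0.025]
tool_rot: [-0.697, 0.717, 0.0, -0.0]
ft_force: [-0.4, 0.0, -2.2]
grip_width: 0.0474
grasp_force: 62.8
t 15.05 cur [0.6483 0.0638 0.025 ] yaw 178.37 j [ 0.1   0.65  0.18  1.11  0.   -1.44]
turn [ 0.0001  0.0001 -0.0001] rows 0.0  shift [-0.0079 -0.0154  0.1724] rows 1.3
```

```bash
python3 -m inch '[[[0,0,0],[-0.0079,-0.0154,0.04],1],[[0,0,0],[0,0,0.06],1],[[0,0,0],[0,0,0.04],1],[[0,0,0],[0,0,0.02],1],[[0,0,0],[0,0,0.01],1],[[0,0,0],[0,0,0.003],1],[[0,0,0],[0,0,0],1],[[0,0,0],[0,0,0],1]]'
python3 go.py .653 .066 -.0267 178.4
```

```text
clock: 15.72
eef_pos: [0.6537, 0.0665, -0.0266]
tool_rot: [-0.697, 0.717, -0.0, 0.0]
ft_force: [0.4, 0.1, -3.2]
grip_width: 0.0477
grasp_force: 62.9
t 15.72 cur [ 0.6537  0.0665 -0.0266] yaw 178.45 j [ 0.1   0.71  0.15  1.01 -0.   -1.44]
turn [-0.0001 -0.      0.0001] rows 0.0  shift [0.0018 0.0024 0.0004] rows 0.0
```

```bash
python3 -m inch '[[[0,0,0],[0,0,0.006],1],[[0,0,0],[0,0,0.003],1],[[0,0,0],[0,0,0],1]]'
```

```text
clock: 15.97
eef_pos: [0.6539, 0.0665, -0.0267]
tool_rot: [-0.697, 0.717, -0.0, 0.001]
ft_force: [-5.8, 1.0, 11.0]
grip_width: 0.0472
grasp_force: 64.2
```

```bash
python3 -m inch '[[[0,0,0],[0,0,-0.006],-0.3],[[0,0,0],[0,0,0],-0.3],[[0,0,0],[0,0,0],-0.3],[[0,0,0],[0,0,-0.03],-0.3],[[0,0,0],[0,0,-0.06],-0.3],[[0,0,0],[0,0,-0.1],-0.3],[[0,0,0],[0,0,-0.1],0],[[0,0,0],[0,0,0],0]]'
python3 go.py .4125 .31 .04 175
```

```text
clock: 16.63
eef_pos: [0.6584, 0.0664, 0.0671]
tool_rot: [-0.697, 0.717, -0.004, 0.005]
ft_force: [1.8, -0.5, 2.0]
grip_width: 0.0422
grasp_force: 0.0
t 16.63 cur [0.6584 0.0664 0.0671] yaw 178.4 j [ 0.1   0.62  0.25  1.19 -0.   -1.44]
turn [-0.002   0.0003  0.0094] rows 0.5  shift [-0.7374  0.8875  0.0905] rows 8.4
```

```bash
python3 -m inch '[[[0,0,0.0094],[-0.0819,0.0986,0.01],0],[[0,0,0],[-0.0819,0.0986,0.01],0],[[0,0,0],[-0.0819,0.0986,0.01],0],[[0,0,0],[-0.0819,0.0986,0.01],0],[[0,0,0],[-0.0819,0.0986,0.01],0],[[0,0,0],[-0.0819,0.0986,0.01],0],[[0,0,0],[-0.0819,0.0986,0.01],0],[[0,0,0],[-0.0819,0.0986,0.01],0],[[0,0,0],[-0.0819,0.0986,0.01],0],[[0,0,0],[0,0,0],0]]'
python3 -m inch '[[[0,0,0],[0,0,0],0],[[0,0,0],[0,0,0],0]]'
python3 - <<'E'
from h import *
w=vision.camera('wrist'); t=vision.camera('top'); o=telemetry.get_obs(); print(o['eef_pos'])
for n,X in (('bit',(.4125,.31,.0065)),('e',(.4165,.346,.0065)),('e2',(.4105,.274,.0065))):
    q=P(w)@[*X,1]; print(n,np.round(q[:2]/q[2],1))
A=np.zeros((600,800,3),np.uint8); A[:390,:520]=cv2.resize(w['img'],(520,390),interpolation=cv2.INTER_CUBIC)
b=rect(t,.012,.35,.73,-.24,.20,.0016); A[:b.shape[0],523:523+b.shape[1]]=b
d=rect(t,.0065,.375,.445,.255,.375,.0003); print(d.shape); A[392:392+min(208,d.shape[0]),:d.shape[1]]=d[:208]
save('b1',A); np.save('wpose.npy',w['pose'])
E
```

```text
clock: 17.47
eef_pos: [0.4009, 0.3116, 0.0322]
tool_rot: [-0.679, 0.734, 0.002, -0.001]
ft_force: [0.0, -0.7, -0.7]
grip_width: 0.0423
grasp_force: 0.0
clock: 17.63
eef_pos: [0.4064, 0.3081, 0.0328]
tool_rot: [-0.676, 0.737, -0.0, 0.001]
ft_force: [0.7, -0.6, 0.9]
grip_width: 0.0431
grasp_force: 0.0
[0.40708649 0.30723019 0.0326746 ]
bit [249.1 206.6]
e [248.4 249.5]
e2 [247.1 159.3]
(233, 400, 3)
```

View pics/b1.png

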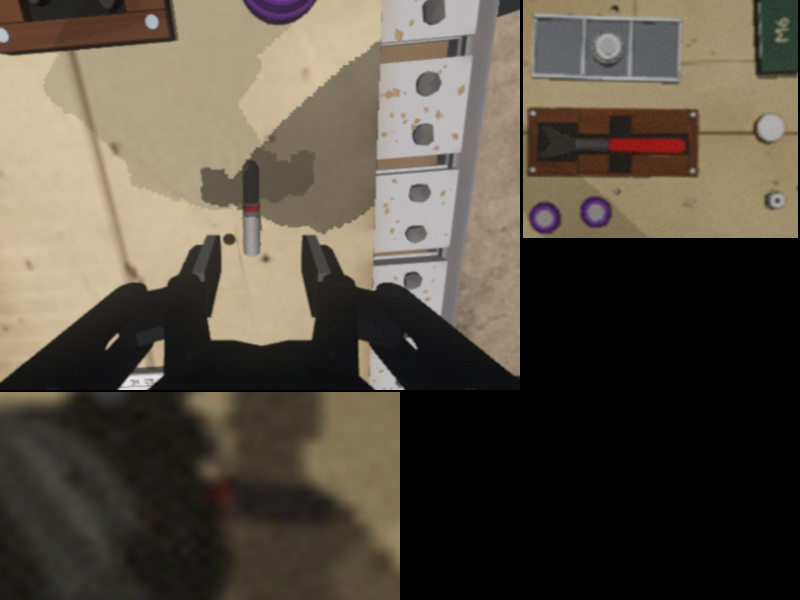

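The nut stands in the middle bay, at (608,47) in the top tile. The bit in the wrist tile runs (250,160)–(252,255), matching my projection, so it is at (.4138, .310) with axis 85°.

```bash
python3 go.py .4138 .31 -.034 175
```

```text
t 17.73 cur [0.4071 0.3072 0.0327] yaw 174.92 j [ 0.65  0.39 -0.24  0.94 -0.   -0.84]
turn [-0.0001  0.0001 -0.0002] rows 0.0  shift [-0.0111 -0.0215  0.2222] rows 1.6
```

```bash
python3 -m inch '[[[0,0,0],[-0.0111,-0.0215,0.03],0],[[0,0,0],[0,0,0.08],0],[[0,0,0],[0,0,0.06],0],[[0,0,0],[0,0,0.03],0],[[0,0,0],[0,0,0.02],0],[[0,0,0],[0,0,0],0],[[0,0,0],[0,0,0],0]]'
python3 -m inch '[[[0,0,0],[0,0,0],0.4],[[0,0,0],[0,0,0],1],[[0,0,0],[0,0,0],1],[[0,0,0],[0,0,0],1],[[0,0,0],[0,0,0],1]]'
python3 go.py .4138 .31 -.034 175
```

```text
clock: 18.32
eef_pos: [0.4132, 0.3104, -0.0336]
tool_rot: [-0.675, 0.737, -0.0, 0.0]
ft_force: [0.2, -0.1, 0.2]
grip_width: 0.0426
grasp_force: 0.0
clock: 18.73
eef_pos: [0.4134, 0.3112, -0.0325]
tool_rot: [-0.676, 0.737, -0.0, 0.001]
ft_force: [0.3, -1.3, 5.7]
grip_width: 0.0099
grasp_force: 61.0
t 18.73 cur [ 0.4134  0.3112 -0.0325] yaw 175.03 j [ 0.65  0.49 -0.29  0.79 -0.   -0.84]
turn [-0.0003  0.0002  0.0001] rows 0.0  shift [ 0.0038 -0.0016  0.0051] rows 0.0
```

```bash
python3 -m inch '[[[0,0,0],[0,0,-0.03],1],[[0,0,0.0185],[0,0,-0.08],1],[[0,0,0.0185],[0,0,-0.1],1],[[0,0,0.0185],[0,0,-0.06],1],[[0,0,0.0185],[0,0,0],1],[[0,0,0.0185],[0,0,0],1],[[0,0,0.0185],[0,0,0],1],[[0,0,0.0185],[0,0,0],1]]'
python3 -m inch '[[[0,0,0.0185],[0,0,0],1],[[0,0,0.0185],[0,0,0],1],[[0,0,0.0185],[0,0,0],1],[[0,0,0.0185],[0,0,0],1],[[0,0,0.0185],[0,0,0],1],[[0,0,0.0185],[0,0,0],1],[[0,0,0],[0,0,0],1]]'
python3 go.py .6555 .1435 .025 88.3
```

```text
clock: 19.4
eef_pos: [0.4124, 0.3105, 0.0479]
tool_rot: [-0.326, 0.945, 0.0, 0.0]
ft_force: [-0.5, -0.9, -0.3]
grip_width: 0.0101
grasp_force: 60.2
clock: 19.98
eef_pos: [0.4123, 0.3104, 0.0476]
tool_rot: [0.014, 1.0, -0.0, -0.0]
ft_force: [-0.2, -1.1, -0.2]
grip_width: 0.0093
grasp_force: 60.2
t 19.98 cur [0.4123 0.3104 0.0476] yaw 88.34 j [ 0.65  0.39 -0.2   0.98  0.    0.67]
turn [-0.     -0.      0.0001] rows 0.0  shift [-0.8268 -0.5321  0.0753] rows 7.1
```

```bash
python3 -m inch '[[[0,0,0],[-0.1034,-0.0665,0.0094],1],[[0,0,0],[-0.1034,-0.0665,0.0094],1],[[0,0,0],[-0.1034,-0.0665,0.0094],1],[[0,0,0],[-0.1034,-0.0665,0.0094],1],[[0,0,0],[-0.1034,-0.0665,0.0094],1],[[0,0,0],[-0.1034,-0.0665,0.0094],1],[[0,0,0],[-0.1034,-0.0665,0.0094],1],[[0,0,0],[-0.1034,-0.0665,0.0094],1],[[0,0,0],[0,0,0],1],[[0,0,0],[0,0,0],1]]'
python3 -m inch '[[[0,0,0],[0,0,0],1],[[0,0,0],[0,0,0],1]]'
python3 go.py .6555 .1435 -.0285 88.3
python3 - <<'E'
from h import *
w=vision.camera('wrist'); save('b2',w['img'])
E
```

```text
clock: 20.82
eef_pos: [0.6571, 0.1423, 0.0237]
tool_rot: [0.014, 1.0, -0.0, -0.001]
ft_force: [-1.7, 0.6, -0.4]
grip_width: 0.0092
grasp_force: 60.2
clock: 20.98
eef_pos: [0.6551, 0.145, 0.0248]
tool_rot: [0.012, 1.0, 0.0, -0.001]
ft_force: [-0.7, 0.7, -0.4]
grip_width: 0.0097
grasp_force: 60.2
t 20.98 cur [0.6551 0.145  0.0248] yaw 88.57 j [0.22 0.69 0.25 1.14 0.   0.24]
turn [ 0.     -0.0002  0.0008] rows 0.0  shift [-0.0015 -0.0048  0.1777] rows 1.3
```

View pics/b2.png

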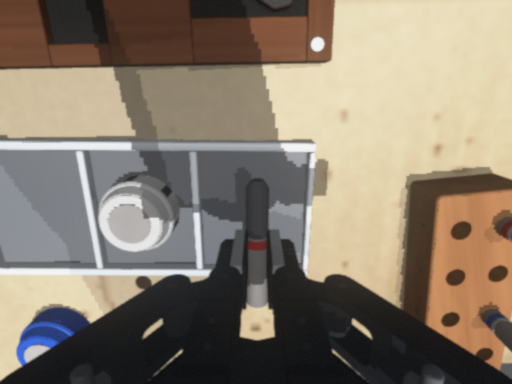

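The bit is held over the left bay with its band at (257,243), and the nut stands in the middle bay at (137,215). Lowering.

```bash
python3 -m inch '[[[0,0,0],[-0.0015,-0.0048,0.05],1],[[0,0,0],[0,0,0.06],1],[[0,0,0],[0,0,0.04],1],[[0,0,0],[0,0,0.015],1],[[0,0,0],[0,0,0.012],1],[[0,0,0],[0,0,0],1],[[0,0,0],[0,0,0],1]]'
python3 -m inch '[[[0,0,0],[0,0,0.003],1],[[0,0,0],[0,0,0],1]]'
```

```text
clock: 21.62
eef_pos: [0.6571, 0.1433, -0.0275]
tool_rot: [0.013, 1.0, 0.0, 0.001]
ft_force: [-0.2, 0.0, -1.2]
grip_width: 0.0098
grasp_force: 60.3
clock: 21.78
eef_pos: [0.6575, 0.1431, -0.0284]
tool_rot: [0.014, 1.0, 0.0, 0.001]
ft_force: [-0.6, 0.9, 1.0]
grip_width: 0.0094
grasp_force: 60.5
```

```bash
python3 -m inch '[[[0,0,0],[0,0,0],0.3],[[0,0,0],[0,0,0],0.3],[[0,0,0],[0,0,0],0.3],[[0,0,0],[0,0,-0.03],0.3],[[0,0,0],[0,0,-0.08],0.3],[[0,0,0],[0,0,-0.1],0.3],[[0,0,0],[0,0,-0.1],-0.2],[[0,0,0],[0,0,0],-0.2]]'
python3 go.py .4093 -.1987 .04 88.4
```

```text
clock: 22.45
eef_pos: [0.6616, 0.1437, 0.0723]
tool_rot: [0.014, 1.0, 0.001, 0.006]
ft_force: [0.8, -0.1, 1.2]
grip_width: 0.0508
grasp_force: 0.0
t 22.45 cur [0.6616 0.1437 0.0723] yaw 88.43 j [ 0.21  0.65  0.32  1.22 -0.    0.24]
turn [0.0005 0.002  0.0001] rows 0.1  shift [ 0.8088 -1.1645  0.1078] rows 10.3
```

```bash
python3 -m inch '[[[0,0,0],[0.0735,-0.1059,0],-0.2],[[0,0,0],[0.0735,-0.1059,0],-0.2],[[0,0,0],[0.0735,-0.1059,0.0098],-0.2],[[0,0,0],[0.0735,-0.1059,0.0098],-0.2],[[0,0,0],[0.0735,-0.1059,0.0098],-0.2],[[0,0,0],[0.0735,-0.1059,0.0098],-0.2],[[0,0,0],[0.0735,-0.1059,0.0098],-0.2],[[0,0,0],[0.0735,-0.1059,0.0098],-0.2],[[0,0,0],[0.0735,-0.1059,0.0098],-0.2],[[0,0,0],[0.0735,-0.1059,0.0098],-0.2]]'
python3 -m inch '[[[0,0,0],[0.0735,-0.1059,0.0098],-0.2],[[0,0,0],[0,0,0],-0.2],[[0,0,0],[0,0,0],-0.2],[[0,0,0],[0,0,0],-0.2]]'
python3 go.py .4093 -.1987 -.023 88.4
python3 - <<'E'
from h import *
w=vision.camera('wrist'); t=vision.camera('top')
print([np.round((q:=P(w)@[.4093,-.1987,z,1])[:2]/q[2],1).tolist() for z in (0,.037)])
A=np.zeros((600,800,3),np.uint8); A[:384,:512]=w['img']
b=rect(t,.012,.56,.73,-.09,.22,.0011); A[386:386+b.shape[0],:b.shape[1]]=b
save('c1',A)
E
```

```text
clock: 23.28
eef_pos: [0.4268, -0.1702, 0.041]
tool_rot: [0.013, 1.0, -0.0, 0.001]
ft_force: [0.6, -1.2, -0.6]
grip_width: 0.0513
grasp_force: 0.0
clock: 23.62
eef_pos: [0.4053, -0.2003, 0.038]
tool_rot: [0.014, 1.0, -0.0, 0.001]
ft_force: [0.5, -0.2, 1.0]
grip_width: 0.0513
grasp_force: 0.0
t 23.62 cur [ 0.4053 -0.2003  0.038 ] yaw 88.38 j [-0.46  0.29 -0.38  0.9   0.   -0.43]
turn [-0.      0.0002 -0.    ] rows 0.0  shift [-0.0131  0.0057  0.2032] rows 1.5
[[258.5, 203.2], [258.7, 223.3]]
```

View pics/c1.png

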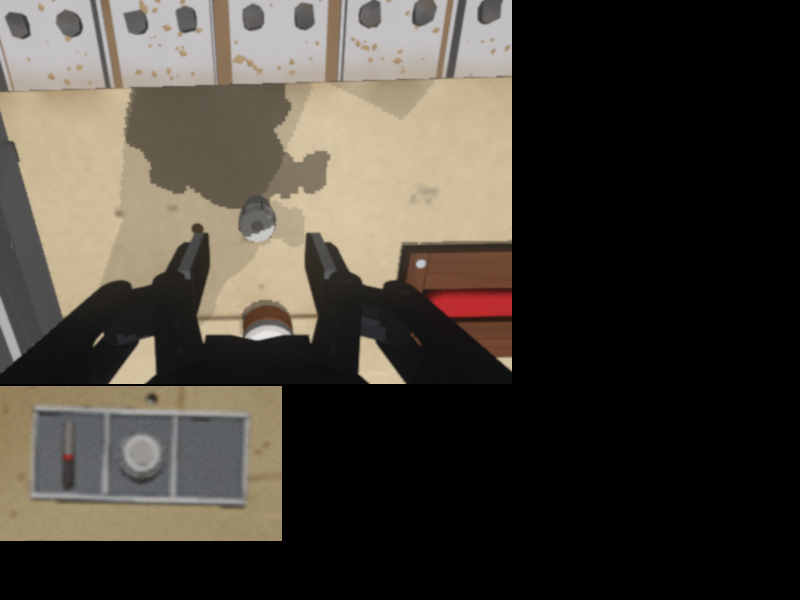

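The bit lies flat in the left bay and the nut is in the middle. The collet top is at (257,227), which gives (.4115, −.1998). Descending.

```bash
python3 -m inch '[[[0,0,0],[-0.021,0.002,0.03],-0.2],[[0,0,0],[0,0,0.08],-0.2],[[0,0,0],[0,0,0.06],-0.2],[[0,0,0],[0,0,0.033],-0.2],[[0,0,0],[0,0,0],-0.2],[[0,0,0],[0,0,0],-0.2],[[0,0,0],[0,0,0],0.1]]'
python3 -m inch '[[[0,0,0],[0,0,0],1],[[0,0,0],[0,0,0],1],[[0,0,0],[0,0,0],1],[[0,0,0],[0,0,0],1]]'
python3 go.py .4117 -.1998 -.023 88.4
```

```text
clock: 24.3
eef_pos: [0.4121, -0.1992, -0.0233]
tool_rot: [0.013, 1.0, -0.0, 0.0]
ft_force: [0.8, 0.8, -0.3]
grip_width: 0.0404
grasp_force: 0.0
clock: 24.63
eef_pos: [0.4121, -0.1998, -0.0227]
tool_rot: [0.014, 1.0, -0.0, 0.001]
ft_force: [1.0, 0.7, 5.2]
grip_width: 0.0231
grasp_force: 58.8
t 24.63 cur [ 0.4121 -0.1998 -0.0227] yaw 88.44 j [-0.45  0.38 -0.44  0.75  0.   -0.42]
turn [-0.0001  0.0004  0.0001] rows 0.0  shift [ 0.0014 -0.      0.0011] rows 0.0
```

```bash
python3 -m inch '[[[0,0,0],[0,0,-0.03],1],[[0,0,0],[0,0,-0.08],1],[[0,0,0],[0,0,-0.1],1],[[0,0,0],[0,0,-0.06],1],[[0,0,0],[0,0,0],1]]'
python3 go.py .6507 -.0115 .035 88.4
```

```text
clock: 25.05
eef_pos: [0.4138, -0.2012, 0.0618]
tool_rot: [0.014, 1.0, -0.002, 0.003]
ft_force: [0.3, -0.1, -0.4]
grip_width: 0.0234
grasp_force: 59.0
t 25.05 cur [ 0.4138 -0.2012  0.0618] yaw 88.42 j [-0.45  0.27 -0.34  0.96 -0.   -0.42]
turn [-0.0006  0.0011  0.0001] rows 0.1  shift [-0.7716  0.6541  0.0892] rows 7.4
```

```bash
python3 -m inch '[[[0,0,0],[-0.0965,0.0818,0],1],[[0,0,0],[-0.0965,0.0818,0],1],[[0,0,0],[-0.0965,0.0818,0],1],[[0,0,0],[-0.0965,0.0818,0],1],[[0,0,0],[-0.0965,0.0818,0],1],[[0,0,0],[-0.0965,0.0818,0],1],[[0,0,0],[-0.0965,0.0818,0.04],1],[[0,0,0],[-0.0965,0.0818,0.05],1],[[0,0,0],[0,0,0],1],[[0,0,0],[0,0,0],1]]'
python3 -m inch '[[[0,0,0],[0,0,0],1],[[0,0,0],[0,0,0],1]]'
python3 go.py .6507 -.0115 -.0187 88.4
```

```text
clock: 25.88
eef_pos: [0.6464, -0.008, 0.0263]
tool_rot: [0.012, 1.0, -0.0, -0.003]
ft_force: [-1.0, -0.5, -0.3]
grip_width: 0.0232
grasp_force: 59.1
clock: 26.05
eef_pos: [0.647, -0.0106, 0.0306]
tool_rot: [0.014, 1.0, -0.0, -0.0]
ft_force: [-0.3, -0.7, -0.3]
grip_width: 0.023
grasp_force: 59.1
t 26.05 cur [ 0.647  -0.0106  0.0306] yaw 88.37 j [-0.02  0.64  0.18  1.11 -0.    0.01]
turn [-0.0001 -0.0001 -0.0001] rows 0.0  shift [-0.0125 -0.0028  0.1645] rows 1.2
```

```bash
python3 -m inch '[[[0,0,0],[-0.0125,-0.0028,0.04],1],[[0,0,0],[0,0,0.05],1],[[0,0,0],[0,0,0.04],1],[[0,0,0],[0,0,0.02],1],[[0,0,0],[0,0,0.01],1],[[0,0,0],[0,0,0.002],1],[[0,0,0],[0,0,0],1],[[0,0,0],[0,0,0],1]]'
python3 -m inch '[[[0,0,0],[0,0,0.003],1],[[0,0,0],[0,0,0],1]]'
```

```text
clock: 26.72
eef_pos: [0.6521, -0.0106, -0.0177]
tool_rot: [0.014, 1.0, 0.0, 0.001]
ft_force: [-0.0, -0.2, -0.6]
grip_width: 0.0233
grasp_force: 59.1
clock: 26.88
eef_pos: [0.6522, -0.0105, -0.0185]
tool_rot: [0.014, 1.0, -0.0, 0.001]
ft_force: [0.0, -0.3, 0.3]
grip_width: 0.0232
grasp_force: 59.1
```

```bash
python3 -m inch '[[[0,0,0],[0,0,0.003],1],[[0,0,0],[0,0,0.002],1],[[0,0,0],[0,0,0],1]]'
```

```text
clock: 27.13
eef_pos: [0.6526, -0.0106, -0.0186]
tool_rot: [0.014, 1.0, -0.0, 0.001]
ft_force: [-1.8, -0.5, 7.5]
grip_width: 0.0232
grasp_force: 59.7
```

Contact. Now I'll release, rise, back off to clear the view, and check.

```bash
python3 -m inch '[[[0,0,0],[0,0,-0.005],1],[[0,0,0],[0,0,0],0.2],[[0,0,0],[0,0,0],0],[[0,0,0],[0,0,0],0],[[0,0,0],[0,0,-0.03],0],[[0,0,0],[0,0,-0.08],0],[[0,0,0],[0,0,-0.12],0],[[0,0,0],[0,0,-0.12],0],[[0,0,0],[0,0,-0.1],0]]'
python3 -m inch '[[[0,0,0],[0.13,0,0],0],[[0,0,0],[0.13,0,0],0],[[0,0,0],[0.13,0,0],0],[[0,0,0],[0.13,0,0],0],[[0,0,0],[0.1,-0.08,0],0],[[0,0,0],[0,-0.13,0],0],[[0,0,0],[0,-0.13,0],0],[[0,0,0],[0,-0.13,0],0],[[0,0,0],[0,0,0],0],[[0,0,0],[0,0,0],0]]'
python3 - <<'E'
from h import *
t=vision.camera('top'); s=vision.camera('scene')
b=rect(t,.012,.36,.73,-.26,.50,.001); b=cv2.resize(b,(800,390)); 
d=cv2.resize(s['img'][110:220,215:400],(353,210),interpolation=cv2.INTER_CUBIC)
e=cv2.resize(rect(t,.012,.59,.72,-.07,.205,.0004),(447,210))
save('end',np.vstack([b,np.hstack([d,e])]))
E
```

```text
clock: 27.88
eef_pos: [0.652, -0.0105, 0.1189]
tool_rot: [0.014, 1.0, 0.0, 0.001]
ft_force: [1.6, 0.7, -0.1]
grip_width: 0.0425
grasp_force: 0.0
clock: 28.72
eef_pos: [0.4618, -0.1483, 0.1165]
tool_rot: [0.016, 1.0, -0.0, 0.001]
ft_force: [-0.3, -0.1, 0.7]
grip_width: 0.0428
grasp_force: 0.0
```

View pics/end.png

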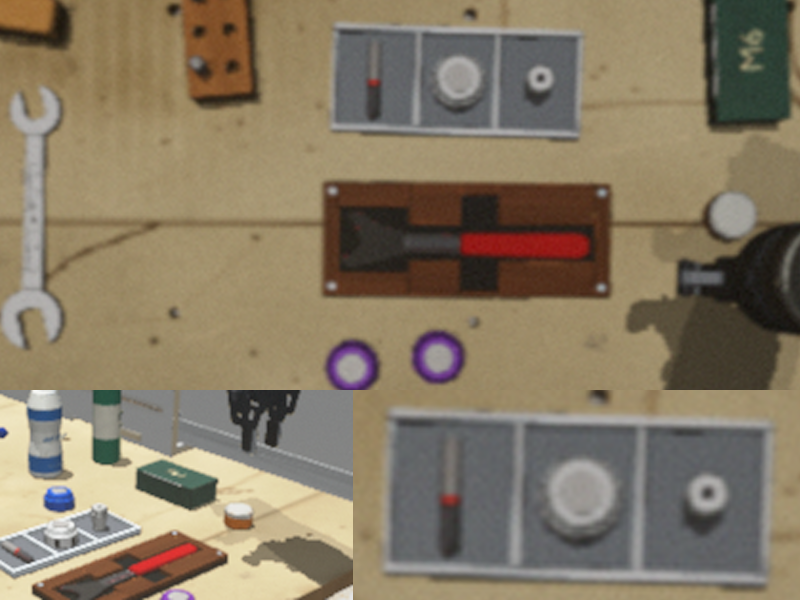

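The final view shows everything in place: 
- The wrench is in its cut-out, around (465,240).
- The bit is flat in the left bay at (375,80).
- The nut is upright in the middle bay at (459,80), and the collet is upright in the right bay at (540,80).
- The spanner and the plug case have not moved, and the arm is clear.

Handing in.

```bash
python3 -c "from workcell import workorder; print(workorder.job_done())"
```

```text
the job is handed in; nothing more can be done
None
```

The job is handed in: wrench home in the board, bit flat in the left bay, nut upright in the middle, collet upright in the right bay, with the spanner and ear-plug case left untouched; about 29 s of the 96 s used.

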